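# Seat a block in the drilling fixture and lock the toggle clamp

## Task

Push the aluminium block along its channel in the drilling fixture until it rests fully home against the end stop, then push the clamp's upright black lever over past its dead point until it snaps down into lock, with the clamp's rubber foot pressing on the block. Only push with the fingers: do not lift the block, and leave the tin, the cup and the screwdriver where they are.

Things in the scene. Friction and masses are not known exactly. Their poses are not given: they have to be found in the camera images.
- fixture: Steel drilling fixture bolted to the table; never moves, but its place and yaw differ each time. Origin at table level under the middle of the nest (where the block's middle lies when home); +x along the channel from its open mouth to the end stop, +y towards the clamp, z up. Base plate 205 x 190 mm, 12 mm thick: x -115 to 90, y -50 to 140 mm.
- stop_face (a point): Middle of the end stop's face, at fixture x = 55, y = 0, z = 24 mm; axes as the fixture's. The stop is 76 mm wide, its top 36 mm above the table. Two guide rails, tops 22 mm above the table, run from the stop 170 mm back to the mouth at fixture y = +-27 to +-39 mm; the channel between them is 54 mm wide.
- block: Loose aluminium block, 110 x 50 x 30 mm, about 0.4 kg, lying in the channel on the base plate (underside 12 mm, top 42 mm above the table). Origin in the centre of its underside, x along its length. Starts 25 to 50 mm short of the stop; home when its fixture x is 0. Slides with 1 to 4 N, pushed on its rear (-x) end face above the rails.
- clamp_lever (a joint): Lever angle, rad. 0: open, as at the start, leaning 0.15 rad from vertical to fixture +y. Grows as the lever is pushed over to +y and down about an axis along fixture x; 1.45: hard stop, locked, level, pointing to +y. Stiff: stays where left up to about 0.9, springs back between there and the dead point near 1.2, then snaps on into lock. Takes 1 to 8 N at the grip.
- lever_grip (a point): Point on the lever's axis, 115 mm from the pivot; moves with the lever. The black round grip is 20 mm in diameter and runs from 48 to 148 mm from the pivot; below it is a flat steel shank.
- clamp_pivot (a point): The lever's pivot on the fixture, 82 mm above the table, at fixture x = 35, y = 101 mm; axes as the fixture's. Two side plates hold it: fixture x 20 to 50, y 46 to 116 mm, up to 94 mm above the table.
- clamp_foot: Sprung rubber foot, 20 mm in diameter, on a bolt in the end of the clamp arm (16 mm wide bar, hinged at fixture x 35, y 60, z 62 mm). Origin on the bolt, 60 mm from that hinge; the foot's face is 26 mm from it along its -z. Arm and foot start raised, arm end 125 mm high, and swing down over the block with the lever; locked, the foot presses with some 12 N at fixture x 35, y 0.
- tin: Loose steel tin, 64 mm in diameter, 75 mm high, standing on the table past the end stop or past the clamp; origin in the centre of its underside. Leave it.
- cup: Loose steel cup, 64 mm in diameter, 55 mm high, standing on the table past the end stop or past the clamp; origin in the centre of its underside. Leave it.
- driver: Loose screwdriver with black handle lying on the table on the side of the fixture away from the clamp, about 200 mm long; origin under its middle. Leave it.
Not all that is in view belongs to the job. Of the things shaped like the block, the aluminium one is meant.

How it is judged:
By the outcome, as a careful person would: the job done as asked, in the order asked, and still so for the second after the job is handed in, with the robot touching nothing.
It also fails if it takes over 45 s, if anything falls off the work surface, if the arm or the gripper's body presses on something with over 40 N, if the wrist force passes 120 N, or if a joint passes its speed limit or range.

## Robot

A 6-joint arm with a two-finger parallel gripper is mounted at the origin on the work surface. World frame = base frame: x ahead of the robot, y to its left, z up, the work surface at z = 0. Lengths are in m, angles in degrees, forces in N, time in s.
With the tool pointing down it reaches from about 0.25 to 0.725 m from the base axis. Payload 9.7 kg.
Tool frame: the origin (TCP) lies at the very end of the fingers, on their centre line; the grasp point (between the pads) lies 19 mm behind it (bot.grip_point_offset is the distance from the TCP to the grasp point, in m); y points along the fingers, x is the direction in which the jaws open and shut, and the axes are right-handed (so a half turn about y gives the same grasp; the last joint's range is limited). The gripper opens to 85 mm and grips with 20 to 120 N. Pads are 22 mm wide; open, the fingers measure 114 mm over their backs; the gripper's body (76 mm by 85 mm) begins 54 mm behind the grasp point. The pads swing forward as they close: fully open they stand 13 mm farther back than shut.
Start: joints at [69.844, 4.979, 10.078, 95.1, 0, 90], TCP at [0.19, 0.516, 0.231] pointing down, gripper open.
Joint ranges: [-179.16, 179.16], [-48.56, 103.87], [-65.8, 70.77], [-126.05, 130.52], [-82.76, 87.17], [-180, 180]. Speed limits (degrees/s): [127.2, 127.2, 147.25, 180, 180, 180].

## Interface

Orientations are given as [roll, pitch, yaw] about the fixed x, y, z axes, in that order (R = Rz(yaw) Ry(pitch) Rx(roll)).
In Python, from workcell import bot gives the robot as it stands.
- The arm moves only by the shell command python3 -m inch 'ROWS' [FORCE]. ROWS is JSON, a list of rows, each a list of 3 entries, a list of its own where there are three numbers: the shift along the tool's x, y, z in mm, then the turn, a rotation vector about the tool's x, y, z in rad, then the finger opening in mm, from 0 to 85.4. In form: [[[x, y, z], [ax, ay, az], grip], ...]. A call has 1 to 20 rows; each row is the pose to reach, as a shift and turn from the pose measured when the call began, along the tool's axes at that moment; what a row does not reach only later rows make up. A row lasts 1/10 s, in which the tool goes at most 50 mm and 8.59 degrees, less where a joint would pass 70% of its speed; a pose out of reach is approached as far as the arm can. A call with a gripper value outside its range is refused whole. The fingers move at their own pace and stop on an object; FORCE is the grip in N (left out, the last holds). Time passes only in rows, so rows that repeat a pose let the fingers close. It gives the time, the measured TCP pose, the force and the opening at its end, in the units of the state.
- bot.get_obs(): the state, without advancing time (a new reading comes with each control period).
- bot.camera(name): name is "side" or "top"; returns a dict with "frame" (400x640x3 uint8, red, green, blue), "mtx" (3x3 intrinsics, pixels), "origin" and "orientation" of the camera in the world. Camera axes: x right, y down, z forward; pixel columns grow to the right and rows downward; lengths in m; the calibration is good to about 2 mm. A picture is of the moment at which its call begins. There is no depth.
- bot.job_done(): hands the job in, once; it reports no verdict.
Trained networks look in a picture, given as the dict that the camera call returned (one of the last four; its "shot" number tells which), for a name from the list of things; names that differ only in an ending like _2 or _b are one class to them, and where a whole thing is asked for, a point or a joint stands for the part that bears it (a point fixed in the world has none). Each returns a list of dicts, best first, with "confidence" (0 to 1); they miss things now and then, are a little off and sometimes report something else, mostly with a low value. They report only what shows in the picture. A call takes as long as a camera call. They do not tell look-alikes from the thing itself.
- bot.search_frame(picture, name): "box" ([left, top, right, bottom] in pixels, round what is visible of it).
- bot.cut_out(picture, name): "region" (400x640 bool, what is visible of it) and "box" ([left, top, right, bottom] in pixels, round what is visible of it).
The state is a dict: "time": time; "q": joint angles; "qd": joint speeds; "joint_efforts": joint torques, N m; "ee_pos": TCP position; "tcp_rot": TCP orientation; "wrist_force": force on the tool from outside, world axes, zero at the start; "torque": the same for the moment, N m; "opening": finger opening in m.
Only numpy, scipy, OpenCV 4.12 (cv2) and the standard library are available. Lean on these libraries where they do the work, as an engineer would, in place of code of your own. Each camera call takes 0.05 s, during which the arm holds its last target. There are 200 camera calls.

## Working session

There is one attempt and no reset: what is moved stays moved. The work goes in short steps, Python scripts to look and compute and a shell command to move; the robot and the scene stay as the last step left them, time stands still between calls to the robot, and variables do not carry over. Pictures are saved under pics/ and viewed, about 8 in all and at most 12, crops included, and the job is handed in when it is done.

```bash
mkdir -p pics
python3 - <<'E'
from workcell import bot
import cv2,numpy as np
for n in ("top","side"):
    p=bot.camera(n); cv2.imwrite(f"pics/{n}0.png",p["frame"][:,:,::-1])
    print(n,p["mtx"],p["origin"],p["orientation"])
    for t in ("fixture","block","clamp_lever","clamp_foot","tin","cup","driver"):
        print(t,[(np.round(d["box"]).tolist(),round(d["confidence"],2)) for d in bot.search_frame(p,t)][:4])
print(bot.get_obs())
E
```

```text
top [[478.01896367   0.         320.69246085]
 [  0.         478.01896367 200.52146256]
 [  0.           0.           1.        ]] [ 0.37463551 -0.11185943  1.01930751] [-169.93159749    0.5150338   -88.8706325 ]
fixture [([239.0, 162.0, 356.0, 273.0], 0.66), ([241.0, 175.0, 281.0, 194.0], 0.51)]
block [([310.0, 194.0, 346.0, 247.0], 0.95), ([182.0, 165.0, 227.0, 220.0], 0.83), ([437.0, 184.0, 475.0, 239.0], 0.83), ([391.0, 278.0, 420.0, 334.0], 0.55)]
clamp_lever [([240.0, 178.0, 277.0, 199.0], 0.89)]
clamp_foot [([297.0, 176.0, 316.0, 189.0], 0.54)]
tin [([245.0, 129.0, 281.0, 168.0], 0.89)]
cup [([318.0, 118.0, 348.0, 149.0], 0.74), ([239.0, 175.0, 278.0, 198.0], 0.58)]
driver [([369.0, 154.0, 411.0, 240.0], 0.65)]
side [[386.5138015    0.         325.49755034]
 [  0.         386.5138015  201.30614885]
 [  0.           0.           1.        ]] [ 0.15301285 -0.62959061  0.72532723] [-133.18079687   -1.03276339  -35.91386136]
fixture [([250.0, 131.0, 358.0, 272.0], 0.9)]
block [([256.0, 166.0, 300.0, 186.0], 0.98), ([290.0, 213.0, 338.0, 259.0], 0.95), ([259.0, 300.0, 314.0, 351.0]
[... 231 characters left out ...]
 [([364.0, 192.0, 387.0, 219.0], 0.91)]
driver []
{'time': 0.8, 'q': array([ 6.98435042e+01,  4.97936703e+00,  1.00775454e+01,  9.50990962e+01,
       -1.09967405e-05,  8.99997764e+01]), 'qd': array([ 0.0485795 , -0.02791912, -0.01845703, -0.1096551 , -0.01665755,
       -0.03304711]), 'joint_efforts': array([ 5.22029677e-05, -5.20050788e+01,  4.64837122e+01,  1.50320015e-03,
       -1.15566309e-04, -9.63393973e-06]), 'ee_pos': array([0.18952076, 0.5163116 , 0.23127367]), 'tcp_rot': array([-9.00000110e+01,  9.17804098e-04,  6.98437279e+01]), 'wrist_force': array([-0.30693756,  0.11243597,  0.17799978]), 'torque': array([-0.03327583, -0.04419691, -0.08854276]), 'opening': 0.08530588125473706}
```

View pics/top0.png

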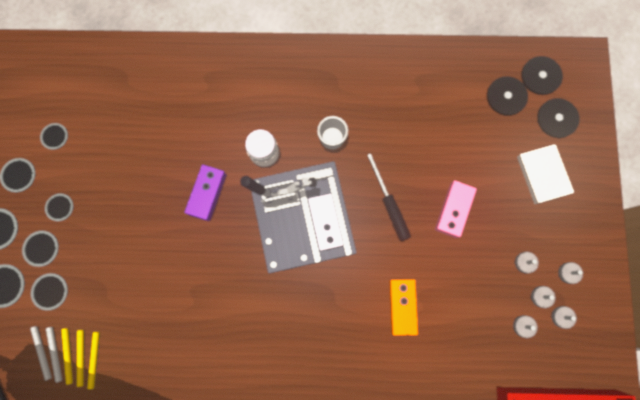

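View pics/side0.png

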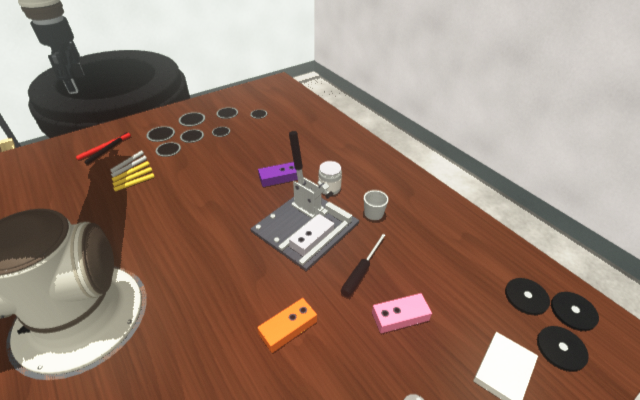

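Run:
```python
import cv2,numpy as np
a=cv2.imread("pics/top0.png")[150:280,230:365]; b=cv2.imread("pics/side0.png")[125:275,240:400]
a=cv2.resize(a,None,fx=4,fy=4,interpolation=cv2.INTER_CUBIC)[:520,:400+140]
cv2.imwrite("pics/ta.png",a)
cv2.imwrite("pics/sa.png",cv2.resize(b,None,fx=4,fy=4,interpolation=cv2.INTER_CUBIC)[:600,:640])
```

```text
(no output)
```

View pics/ta.png

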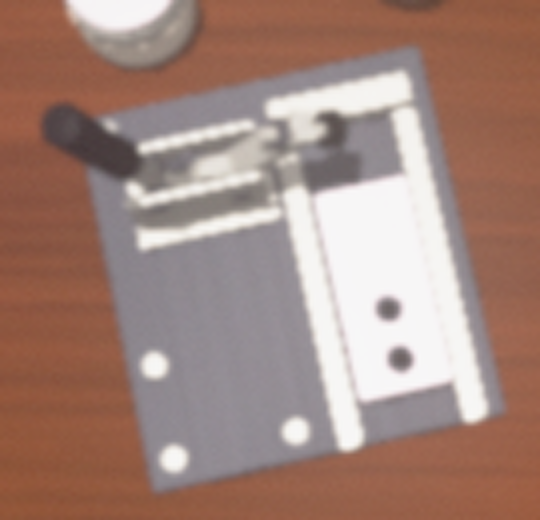

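View pics/sa.png

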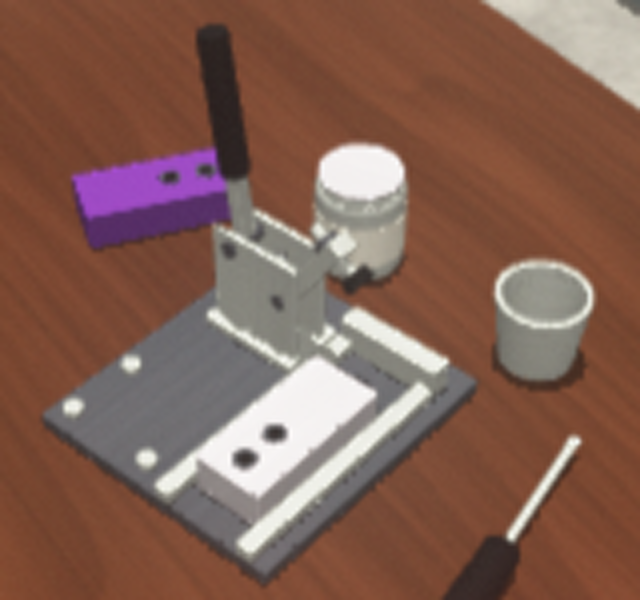

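```bash
cat > h.py <<'E'
import numpy as np
from scipy.spatial.transform import Rotation as R
from scipy.optimize import least_squares
def proj(p,X):
    c=(np.atleast_2d(X)-p["origin"])@R.from_euler("xyz",p["orientation"],degrees=True).as_matrix()
    u=c@np.array(p["mtx"]).T; return u[:,:2]/u[:,2:]
def onplane(p,uv,z):
    d=R.from_euler("xyz",p["orientation"],degrees=True).as_matrix()@np.linalg.solve(p["mtx"],[*uv,1]); o=np.array(p["origin"])
    return o+d*(z-o[2])/d[2]
def F(f,X):  # fixture mm -> world m
    return np.array([f[0],f[1],0])+np.atleast_2d(X)/1000@R.from_euler("z",f[2]).as_matrix().T
def Finv(f,W): return (np.atleast_2d(W)-[f[0],f[1],0])@R.from_euler("z",f[2]).as_matrix()*1000
E
python3 - <<'E'
from h import *
from workcell import bot
P={n:bot.camera(n) for n in("top","side")}
o={"top":(230,150),"side":(240,125)}
pl=lambda x,y:(0,[x,y,12])
bl=lambda x,y:(1,[x,y,42])
D={"top":[(pl(90,-50),420,47),(pl(-115,-50),505,410),(pl(-115,140),155,492),(pl(90,140),88,122),(bl(-55,25),362,402),(bl(-55,-25),452,382),(bl(55,25),315,190),(bl(55,-25),402,178)],
"side":[(pl(-115,140),45,415),(pl(-115,-50),265,573),(pl(90,-50),475,380),(bl(-55,25),198,460),(bl(-55,-25),258,498),(bl(55,-25),377,395),(bl(55,25),318,358)]}
def res(v,names=("top","side")):
    r=[]
    for n in names:
        for (b,X),u,w in D[n]:
            X=np.array(X,float)+[v[3]*b,0,0]
            r.append(proj(P[n],F(v,X))[0]-[u/4-.375+o[n][0],w/4-.375+o[n][1]])
    return np.ravel(r)
for nm in (("top",),("side",),("top","side")):
    s=least_squares(lambda v:res(v,nm),[.45,-.1,0.2,-35],x_scale=[.1,.1,.1,30]); print(nm,s.x,np.degrees(s.x[2]),np.sqrt(np.mean(s.fun**2)))
f=s.x; np.save("f.npy",f)
for n,z,b in (("tin",75,[245,129,281,168]),("cup",55,[318,118,348,149])):
    for nm in P:
        d=bot.cut_out(P[nm],n)[0]; b=d["box"]
        # fit cylinder silhouette box
        t=np.linspace(0,6.28,40);C=lambda v:np.array([[v[0]+32*np.cos(a),v[1]+32*np.sin(a),h] for a in t for h in(0,z)])
        def g(v):
            u=proj(P[nm],F(f,C(v))); return np.r_[u.min(0),u.max(0)]-b
        q=least_squares(g,[120,60]); print(n,nm,q.x,q.fun.round(1))
for a in (0.15,):
    for r in(115,148): print("lever",r,*[proj(P[n],F(f,[35,101+r*np.sin(a),82+r*np.cos(a)])) for n in P])
print("home block rear, grip world",F(f,[[-55+f[3],0,42],[-55,0,42],[35,118,196]]))
E
```

```text
('top',) [  0.54234197  -0.10148345   0.23649819 -38.75866461] 13.550348103311087 0.9475503894576816
('side',) [  0.5419929   -0.10132504   0.24840493 -40.26799472] 14.232553889241643 0.7141340081221593
('top', 'side') [  0.54229601  -0.10140562   0.23964483 -39.36391304] 13.730637130773424 0.8843886041978295
tin top [141.4555934   96.28793524] [ 0.3  0.1 -0.3 -0.1]
tin side [151.18683294  95.7431733 ] [ 2.8 -2.3 -2.6  2.3]
cup top [144.01482392 -57.76675845] [-0.6 -3.3  0.6  3.4]Traceback (most recent call last):
  File "<stdin>", line 21, in <module>
IndexError: list index out of range
```

```bash
cat >> h.py <<'E'
def to(f,obs,X,yaw=None):
    "shift mm in tool axes to reach fixture point X mm, and turn to fixture-aligned tool"
    T=R.from_euler("xyz",obs["tcp_rot"],degrees=True); G=R.from_euler("xyz",[-90,0,np.degrees(f[2])],degrees=True)
    return (T.inv().apply(F(f,X)[0]-obs["ee_pos"])*1000).round(1),(T.inv()*G).as_rotvec().round(3)
E
python3 - <<'E'
from h import *
from workcell import bot
f=np.load("f.npy"); o=bot.get_obs()
print(o["time"],F(f,[-135,0,100]),to(f,o,[-135,0,150]))
E
```

```text
1.1 [[ 0.411154  -0.1334489  0.1      ]] (array([-533.6,   81.3, -432. ]), array([-0.   ,  0.979,  0.   ]))
```

```bash
python3 -m inch '[[[-267,20,-216],[0,0.49,0],0],[[-267,20,-216],[0,0.49,0],0],[[-267,20,-216],[0,0.49,0],0],[[-267,20,-216],[0,0.49,0],0],[[-267,20,-216],[0,0.49,0],0],[[-267,20,-216],[0,0.49,0],0],[[-267,20,-216],[0,0.49,0],0],[[-534,81,-432],[0,0.979,0],0],[[-534,81,-432],[0,0.979,0],0],[[-534,81,-432],[0,0.979,0],0],[[-534,81,-432],[0,0.979,0],0],[[-534,81,-432],[0,0.979,0],0],[[-534,81,-432],[0,0.979,0],0],[[-534,81,-432],[0,0.979,0],0],[[-534,81,-432],[0,0.979,0],0],[[-534,81,-432],[0,0.979,0],0],[[-534,81,-432],[0,0.979,0],0]]'
python3 - <<'E'
from h import *
from workcell import bot
f=np.load("f.npy"); o=bot.get_obs()
print(o["q"],Finv(f,o["ee_pos"]),to(f,o,[-135,0,30]))
E
```

```text
time: 2.8
ee_pos: [0.4109, -0.1332, 0.1506]
tcp_rot: [-90.0, -0.0, 13.8]
wrist_force: [-0.8, -0.1, 0.2]
opening: -0.0002
[-1.79661434e+01 -1.20986043e+01 -1.50766387e+01  8.70197260e+01
  1.29765653e-02  5.82571452e+01] [[-135.1822701     0.32864329  150.56686752]] (array([  0.2, 120.6,  -0.3]), array([-0.   ,  0.001,  0.   ]))
```

```bash
python3 -m inch '[[[0,50,0],[0,0,0],0],[[0,95,0],[0,0,0],0],[[0,122,0],[0,0,0],0],[[0,122,0],[0,0,0],0],[[0,122,0],[0,0,0],0]]'
python3 - <<'E'
from h import *
from workcell import bot
import cv2
f=np.load("f.npy"); o=bot.get_obs(); print(Finv(f,o["ee_pos"]))
a=bot.camera("top")["frame"][140:290,230:380,::-1]; b=bot.camera("side")["frame"][125:275,230:380,::-1]
cv2.imwrite("pics/d.png",cv2.resize(np.hstack([a,b]),None,fx=2.6,fy=2.6,interpolation=cv2.INTER_CUBIC))
E
```

```text
time: 3.3
ee_pos: [0.4113, -0.1323, 0.0298]
tcp_rot: [-90.0, -0.1, 13.9]
wrist_force: [-0.6, 0.1, 0.8]
opening: 0.0005
[[-134.61929625    1.11988532   29.83619784]]
```

View pics/d.png

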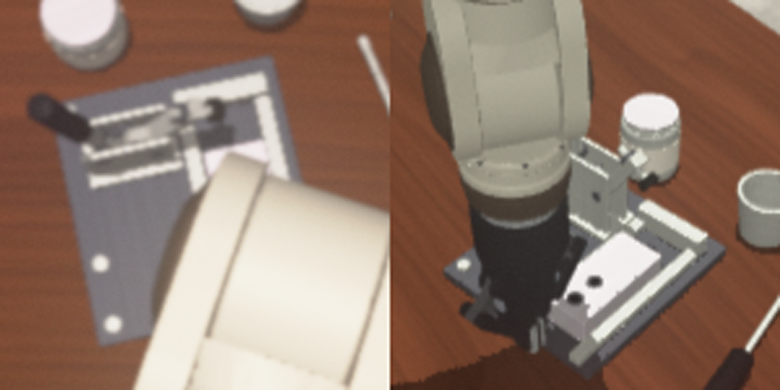

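```bash
python3 -m inch '[[[8,1,-1],[0,0,0],0],[[14,1,-1],[0,0,0],0],[[18,1,-1],[0,0,0],0],[[21,1,-1],[0,0,0],0],[[24,1,-1],[0,0,0],0],[[27,1,-1],[0,0,0],0],[[30,1,-1],[0,0,0],0],[[33,1,-1],[0,0,0],0],[[36,1,-1],[0,0,0],0],[[39,1,-1],[0,0,0],0],[[42,1,-1],[0,0,0],0],[[45,1,-1],[0,0,0],0],[[48,1,-1],[0,0,0],0],[[51,1,-1],[0,0,0],0],[[54,1,-1],[0,0,0],0],[[56,1,-1],[0,0,0],0],[[56,1,-1],[0,0,0],0]]'
python3 -m inch '[[[2,0,0],[0,0,0],0],[[4,0,0],[0,0,0],0],[[4,0,0],[0,0,0],0]]'
python3 - <<'E'
from h import *
from workcell import bot
f=np.load("f.npy"); o=bot.get_obs(); print(Finv(f,o["ee_pos"]),o["wrist_force"])
E
```

```text
time: 5.1
ee_pos: [0.4673, -0.1205, 0.0302]
tcp_rot: [-90.1, -0.2, 13.9]
wrist_force: [-0.1, 0.3, -0.7]
opening: 0.0001
time: 5.4
ee_pos: [0.4714, -0.1195, 0.0302]
tcp_rot: [-90.1, -0.2, 13.9]
wrist_force: [-0.3, -0.0, 0.3]
opening: 0.0001
[[-73.13208048  -0.75607059  30.23583984]] [-0.30861016 -0.04302529  0.30923992]
```

```bash
for i in 1 2 3; do python3 -m inch '[[[1.5,0,0],[0,0,0],0],[[3,0,0],[0,0,0],0]]' | egrep 'pos|force'; done
python3 - <<'E'
from h import *
from workcell import bot
import cv2
f=np.load("f.npy"); o=bot.get_obs(); print(Finv(f,o["ee_pos"]),o["wrist_force"])
b=bot.camera("side")["frame"][150:270,250:370,::-1]
cv2.imwrite("pics/e.png",cv2.resize(b,None,fx=5,fy=5,interpolation=cv2.INTER_CUBIC))
E
```

```text
ee_pos: [0.4744, -0.1188, 0.0303]
wrist_force: [-2.2, 0.1, 0.5]
ee_pos: [0.4765, -0.1181, 0.0301]
wrist_force: [-10.3, -2.6, 3.9]
ee_pos: [0.4769, -0.118, 0.0299]
wrist_force: [-22.3, -5.5, 12.3]
[[-67.46468833  -0.57285936  29.93022994]] [-22.2511036   -5.54754738  12.34871981]
```

View pics/e.png

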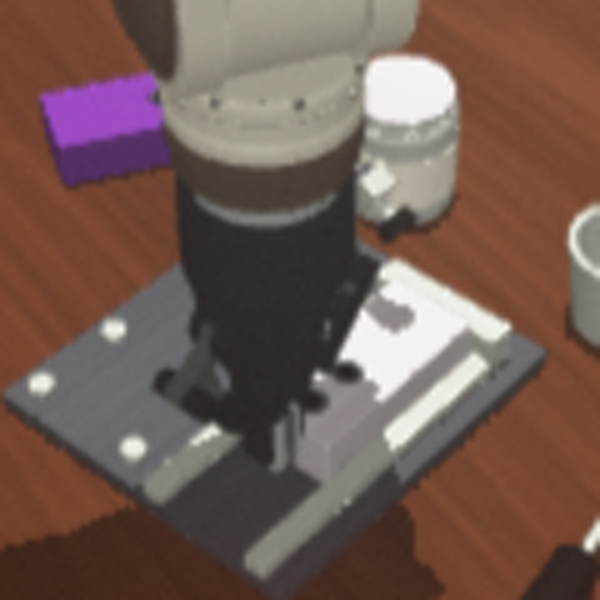

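```bash
python3 -m inch '[[[-6,0,0],[0,0,0],0],[[-14,0,0],[0,0,0],0],[[-25,0,0],[0,0,0],0],[[-25,-40,0],[0,0,0],0],[[-25,-85,0],[0,0,0],0],[[-25,-130,0],[0,0,0],0],[[-25,-175,0],[0,0,0],0],[[-25,-220,0],[0,0,0],0],[[10,-220,25],[0,0,0],0],[[45,-220,50],[0,0,0],0],[[80,-220,65],[0,0,0],0],[[103,-220,65],[0,0,0],0],[[103,-190,65],[0,0,0],0],[[103,-163,65],[0,0,0],0],[[103,-163,65],[0,0,0],0]]'
python3 - <<'E'
from h import *
from workcell import bot
import cv2
f=np.load("f.npy"); o=bot.get_obs(); print(Finv(f,o["ee_pos"]),o["wrist_force"],o["q"])
P=bot.camera("side"); b=P["frame"][110:270,240:400,::-1]; print(proj(P,o["ee_pos"]))
for t in("lever","block"): pass
cv2.imwrite("pics/g.png",cv2.resize(b,None,fx=3.7,fy=3.7,interpolation=cv2.INTER_CUBIC))
E
```

```text
time: 7.55
ee_pos: [0.5603, -0.0299, 0.1888]
tcp_rot: [-90.0, 0.6, 13.8]
wrist_force: [0.1, -0.6, -0.2]
opening: -0.0001
[[ 34.44285235  65.22753261 188.76488522]] [ 0.10421302 -0.64556485 -0.17280327] [-2.96745121  6.36756672  6.85770903 91.02357099 -0.1653097  73.23278406]
[[311.85107024 155.99855352]]
```

View pics/g.png

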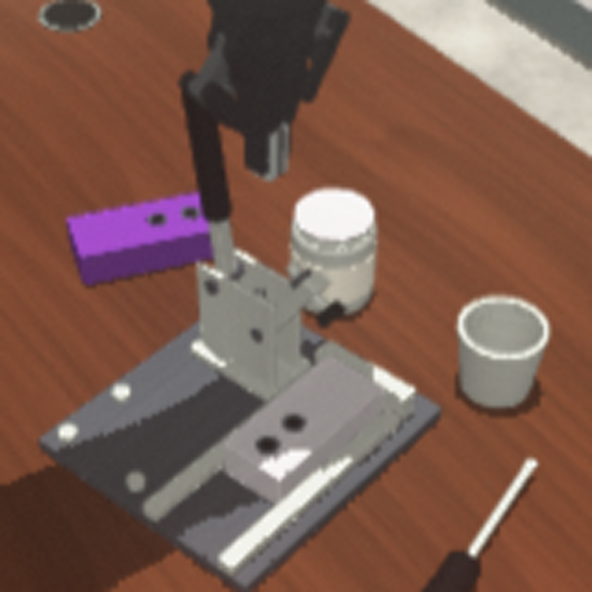

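```bash
python3 -m inch '[[[0.5,1,12],[0,0,0],0],[[0.5,2,22],[0,0,0],0],[[0.5,2,30],[0,0,0],0],[[0.5,2,34],[0,0,0],0],[[0.5,3,41],[0,0,0],0],[[0.5,4.5,49],[0,0,0],0],[[0.5,7,57],[0,0,0],0],[[0.5,9.5,64],[0,0,0],0],[[0.5,12.5,71],[0,0,0],0],[[0.5,16,78],[0,0,0],0],[[0.5,20.5,85],[0,0,0],0],[[0.5,25,91],[0,0,0],0],[[0.5,30.5,97],[0,0,0],0],[[0.5,36,102.5],[0,0,0],0]]'
python3 - <<'E'
from h import *
from workcell import bot
import cv2
f=np.load("f.npy"); o=bot.get_obs(); print(Finv(f,o["ee_pos"]),o["wrist_force"])
P=bot.camera("side"); b=P["frame"][110:270,240:400,::-1]
cv2.imwrite("pics/i.png",cv2.resize(b,None,fx=3.7,fy=3.7,interpolation=cv2.INTER_CUBIC))
E
```

```text
time: 9.0
ee_pos: [0.5365, 0.0701, 0.1546]
tcp_rot: [-90.0, 0.4, 13.8]
wrist_force: [0.5, 0.4, 0.9]
opening: -0.0002
[[ 35.04460251 168.00683423 154.63551269]] [0.51714956 0.38610066 0.93797532]
```

View pics/i.png

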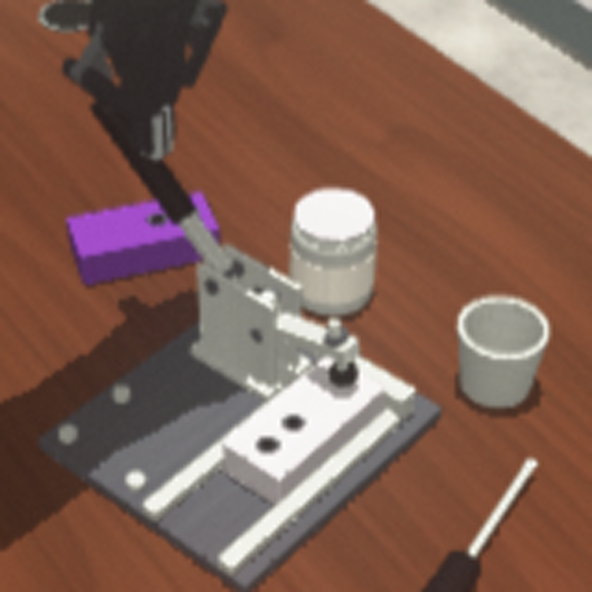

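```bash
python3 -m inch '[[[0,7,5],[0,0,0],0],[[0,14,9.5],[0,0,0],0],[[0,21,13.5],[0,0,0],0],[[0,28,17.5],[0,0,0],0],[[0,33,19.5],[0,0,0],0],[[0,38,21.5],[0,0,0],0],[[0,43,23],[0,0,0],0],[[0,48,24.5],[0,0,0],0],[[0,53,25.5],[0,0,0],0],[[0,58,26],[0,0,0],0],[[0,63,27],[0,0,0],0],[[0,66,27],[0,0,0],0]]'
python3 -m inch '[[[0,2,0],[0,0,0],0],[[0,3,0],[0,0,0],0]]'
python3 - <<'E'
from h import *
from workcell import bot
f=np.load("f.npy"); o=bot.get_obs(); print(Finv(f,o["ee_pos"]),o["wrist_force"])
E
```

```text
time: 10.25
ee_pos: [0.5292, 0.0967, 0.0888]
tcp_rot: [-90.0, 0.4, 13.8]
wrist_force: [-8.8, -1.3, 28.2]
opening: 0.0
time: 10.45
ee_pos: [0.5293, 0.0968, 0.0888]
tcp_rot: [-90.0, 0.3, 13.8]
wrist_force: [-11.6, -2.2, 29.5]
opening: -0.0
[[ 34.39689692 195.60599042  88.758221  ]] [-11.55040762  -2.16846643  29.52561981]
```

```bash
python3 -m inch '[[[0,-8,0],[0,0,0],0],[[0,-20,0],[0,0,0],0],[[0,-50,0],[0,0,0],0],[[0,-90,0],[0,0,0],0],[[0,-130,0],[0,0,0],0],[[0,-160,40],[0,0,0],0],[[-30,-160,80],[0,0,0],0],[[-70,-160,110],[0,0,0],0],[[-110,-160,140],[0,0,0],0],[[-110,-160,140],[0,0,0],0]]'
python3 - <<'E'
from h import *
from workcell import bot
import cv2
f=np.load("f.npy"); o=bot.get_obs(); print(o["time"],Finv(f,o["ee_pos"]),o["wrist_force"])
T=bot.camera("top");S=bot.camera("side")
print("pred block corners", [proj(p,F(f,[[-55,-25,42],[-55,25,42],[55,-25,42]])).round(1).tolist() for p in(T,S)])
for n in("block","tin","cup"): print(n,[[(np.round(d["box"]).tolist()) for d in bot.search_frame(p,n)][:2] for p in(T,S)])
a=T["frame"][120:280,230:390,::-1];b=S["frame"][115:275,240:400,::-1]
cv2.imwrite("pics/k.png",cv2.resize(np.hstack([a,b]),None,fx=2.5,fy=2.5,interpolation=cv2.INTER_CUBIC))
E
```

```text
time: 11.45
ee_pos: [0.3861, 0.2083, 0.2506]
tcp_rot: [-90.0, 0.2, 14.0]
wrist_force: [1.5, -0.1, 0.2]
opening: -0.0002
11.45 [[-78.17933006 337.91036806 250.60991133]] [ 1.5043604  -0.11200587  0.20340799]
pred block corners [[[339.2, 226.3], [315.5, 231.6], [327.4, 175.4]], [[315.5, 239.3], [299.8, 228.9], [344.6, 214.3]]]
block [[[309.0, 176.0, 338.0, 231.0], [437.0, 182.0, 474.0, 237.0]], [[258.0, 296.0, 317.0, 351.0], [301.0, 210.0, 348.0, 247.0]]]
tin [[[247.0, 131.0, 277.0, 165.0], [196.0, 163.0, 355.0, 271.0]], [[316.0, 162.0, 346.0, 196.0]]]
cup [[[318.0, 119.0, 349.0, 149.0]], [[363.0, 194.0, 384.0, 219.0]]]
```

View pics/k.png

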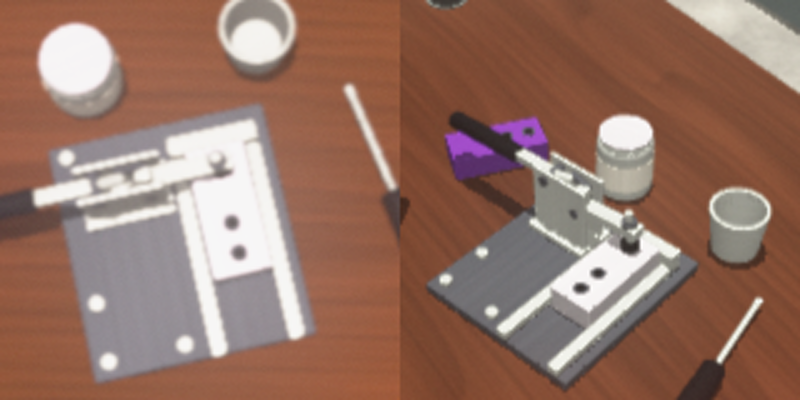

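```bash
python3 -c "
from workcell import bot
print(bot.job_done())"
```

```text
the job is handed in; nothing more can be done
None
```

I pushed the aluminium block home against the end stop, then pushed the lever over until it locked. I lifted the gripper well clear and handed the job in at about 11.5 s.

- **Block:** the pushing force rose from near 0 to about 22 N as the block met the stop. In the last top view its rear corners lay within about a pixel of where they should be at home, roughly 2 mm.
- **Clamp:** the lever reached its hard stop, taking about 30 N from the fingertips with them 89 mm above the table. It stayed level after the gripper let go, and the rubber foot is down on the block. I did not measure the foot's pressing force.
- **Tin, cup and screwdriver:** the tin and cup boxes match the first pictures to within a few pixels. The screwdriver I judged only by eye, and it looks unmoved.
- **Weak spots:** when I was working out the scene, the network did not find the cup in the side view on one call, though it had found it in the same view earlier. It also never reported the screwdriver in the first side view. When the block stopped, the fingertips were about 2.5 mm further along the channel than I had estimated, which is within the camera error.

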